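# Index the cured glass panel out from the lamp and lay it on the rest

## Task

The leaded glass panel on the ratchet feed has cured under the lamp. Bring the red feed lever fully back to its home stop, then work it exactly three full strokes, stop to stop and back, to feed the sled out, moving sled and wheel with the lever only and finishing with the lever home again. Then lift the panel off the sled and lay it gently, flat and centred, lengthwise across both blue felt bars of the wooden rest, let go, and leave the box, jar and hammer alone.

Things in the scene. Friction and masses are not known exactly. Their poses are not given: they have to be found in the camera images.
- station: Green ratchet feed, fixed (place, turn vary), base 12 mm thick; origin on the table. In its frame: sled track along y at x = 75 mm (base strip x 20..130, y -245..205); wheel and red lever turn about an upright axis at x 0, y -120; white lamp on posts bridges the track at y 90..170, x 13..138, underside 110, top 145 above the table. The rest, but for lamp and knob, is under 72 mm tall.
- pivot (a point): Point on the upright axis of the lever, in the station, 85 mm above the table (same height as knob).
- knob (a point): Point in the middle of the upright black round knob (24 mm diameter, 60..110 mm above the table) at the free end of the red lever, 120 mm from the lever's axis. The point is 85 mm above the table. Can be gripped or pushed from above. It moves on a level arc about pivot.
- lever (a joint): Red lever angle, rad: 0 home stop, 0.58 far stop, growing clockwise from above. From its axis it points along station -x, turned 0.29 towards -y at home, 0.29 towards +y at the far stop. Stays where left; 1 to 5 N at the knob. May start part-way (up to 0.35): bring it home first. A stroke, home to far stop and home again, feeds one tooth; the first 0.06 rad is slack; a short swing feeds less.
- sled (a joint): Sled travel along station -y, m: 0 at the start (under the lamp), 0.030 more for each full lever stroke (on the forward swing; the return swing does not move it), so 0.090 after three. Held only by friction (about 5 N).
- sled_seat (a point): Middle of the sled's two black cross-bars, at their top faces (50 mm above the table), where the panel's underside rests; station x 75, y 100 mm at the start, y 10 after three strokes. Bars 16 mm wide, 50 mm either way along the track, 58 mm long; orange end lips 5 mm higher, just beyond the panel's ends. Beside and under the panel, between the bars, space is free down to 30 mm above the table.
- panel: Leaded glass panel, rigid, 56 x 140 x 14 mm (own x, y, z), 0.12 to 0.26 kg, dark lead rim with coloured panes. Origin at the centre of its underside; z up. Starts flat on the sled, long side (y) along the track. Grip it firmly across its 56 mm width, at the middle of its length and at its full thickness, so that it cannot swing.
- rest: Wooden rest, fixed (place and turn vary), 90 x 150 mm base 10 mm thick, with two blue-felt-topped bars running along its x (80 mm long, 18 mm wide), at y = -50 and +50 mm, tops 45 mm above the table. Origin on the table below its centre. The panel belongs across both bars, its long side along the rest's y (either way round), its underside then 45 mm above the table.
- box: Bystander: open wooden box of lead offcuts, 150 x 100 x 55 mm, right of the robot; origin under its centre.
- jar: Bystander: glass jar with brushes, 72 mm across, 150 mm tall overall, at the left; origin under its centre.
- hammer: Bystander: hammer lying to the right of the station, roughly along the robot's x; origin near its middle.
- wheel: Brass 12-tooth ratchet wheel, 108 mm across, under the lever, 29..44 mm above the table, on the lever's axis; drives the sled. Not to be pushed itself.
Mind the look-alikes: they are no part of the job. Leave any pink look-alike of the rest alone.

How it is judged:
On the way, in this order (a step that is already met when the one before it is completed fails the run):
1. first stroke has fed the sled one tooth (30 mm) (value of joint sled between 0.025 and 0.035 m), for 0.05 s.
2. second stroke: two teeth (60 mm) (value of joint sled between 0.055 and 0.065 m), for 0.05 s.
3. third stroke: three teeth (90 mm) (value of joint sled between 0.084 and 0.096 m), for 0.05 s.
4. lever back at its home stop, panel still on the sled (value of joint lever below 0.08 rad and value of joint sled between 0.082 and 0.098 m and distance between panel and sled_seat below 0.012 m), for 0.1 s.
5. panel lifted clear of the sled in the gripper (z of panel in the frame of sled_seat above 0.02 m and contact force between the fingers and panel above 1 N), for 0.1 s.
At the end, for the whole second after the job is handed in: The panel lies flat, released and still on both felt bars: centre within 15 mm of the rest's centre along and across, long side within 0.2 rad of the rest's y, underside 41 to 49 mm above the table; sled at 82 to 98 mm (three strokes); lever home (under 0.08 rad) (x of panel in the frame of rest between -0.015 and 0.015 m and y of panel in the frame of rest between -0.015 and 0.015 m and z of panel in the frame of rest between 0.041 and 0.049 m and angle between the y axis of panel and the y axis of rest, either way round below 0.2 rad and angle between panel's own z axis and vertical below 0.08 rad and linear speed of panel below 0.02 m/s and value of joint sled between 0.082 and 0.098 m and value of joint lever below 0.08 rad); the robot touches nothing.
It fails at once if the sled was fed past three strokes (value of joint sled above 0.103 m).
It fails at once if the sled, its load or the wheel was pushed directly instead of with the lever (value of joint sled below 0.083 m and (contact force between any of the arm, the fingers and sled above 4 N or contact force between any of the arm, the fingers and panel above 2 N or contact force between any of the arm, the fingers and wheel above 4 N)).
It fails at once if the panel was dropped (fell more than about 25 mm, unheld) (linear speed of panel above 0.7 m/s and contact force between the fingers and panel below 0.2 N).
It fails at once if the box, the jar or the hammer was moved more than 30 mm (distance of any of box, jar, hammer from where it was at the start of the episode above 0.03 m).
It also fails if it takes over 61 s, if anything falls off the work surface, if the arm or the gripper's body presses on something with over 40 N, if the wrist force passes 120 N, or if a joint passes its speed limit or range.

## Robot

A 6-joint arm with a two-finger parallel gripper is mounted at the origin on the work surface. World frame = base frame: x ahead of the robot, y to its left, z up, the work surface at z = 0. Lengths are in m, angles in rad, forces in N, time in s.
With the tool pointing down it reaches from about 0.35 to 0.875 m from the base axis. Payload 4.2 kg.
Tool frame: the origin (TCP) lies midway between the tips of the shut fingers; the grasp point (between the pads) lies 19 mm behind it (arm.grasp_offset is the distance from the TCP to the grasp point, in m); z points along the fingers, y is the line along which they close (so a half turn about z gives the same grasp; the last joint's range is limited). The gripper opens to 85 mm and grips with 20 to 120 N. Pads are 22 mm wide; open, the fingers measure 114 mm over their backs; the gripper's body (76 mm by 85 mm) begins 54 mm behind the grasp point. The pads swing forward as they close: fully open they stand 13 mm farther back than shut.
Start: joints at [-0.887, 0.385, 0.008, 0, -1.194, -0.259], TCP at [0.258, -0.569, 0.231] pointing down, gripper open.
Joint ranges: [-3.14, 3.14], [-1.21, 2.06], [-1.07, 1.41], [-3.16, 2.05], [-2.99, -0.16], [-3.1, 3.1]. Speed limits (rad/s): [2.79, 2.79, 3.14, 3.14, 3.14, 3.14].

## Interface

Orientations are given as a rotation vector (axis times angle).
In Python, from bench import arm gives the robot as it stands.
- The arm moves only by the tool servo_tool, never from a script. Its argument "deltas" is a list of rows, each a list of 3 entries, a list of its own where there are three numbers: the turn, a rotation vector about the tool's x, y, z in degrees, then the shift along the tool's x, y, z in m, then the opening in per cent of the stroke, from 0 (shut) to 100 (fully open). In form: [[[ax, ay, az], [dx, dy, dz], fingers], ...]. A call has 1 to 5 rows; each row shifts and turns the commanded pose from where the row before left it, along the tool's axes as they then stand; what a row does not reach is not made up. A row lasts 1/12 s, in which the tool goes at most 41.7 mm and 7.16 degrees, less where a joint would pass 70% of its speed; a pose out of reach is approached as far as the arm can. A call is refused whole if a number of a shift passes 0.0417 or a number of a turn 7.16, either way. A call with a gripper value outside its range is refused whole. The fingers move at their own pace and stop on an object; the grip force is fixed at half the most. Time passes only in rows, so rows that do not move let the fingers close. It gives the time, the measured TCP pose, the force, the opening and the grip force at its end, in the units of the state.
- arm.get_obs(): the state, without advancing time (a new reading comes with each control period).
- arm.read_camera(name): name is "side" or "top"; returns a dict with "frame" (400x640x3 uint8, red, green, blue), "z_map" (400x640 float32, m along the optical axis (not along the pixel's ray), 0 where there is no reading), "fx", "fy", "cx", "cy" (pixels), "position" and "orientation" of the camera in the world. Camera axes: x right, y down, z forward; pixel columns grow to the right and rows downward; lengths in m; the calibration is good to about 2 mm. A picture is of the moment at which its call begins.
- arm.job_done(): hands the job in; it is judged then, once.
The state is a dict: "clock": time; "q": joint angles; "qvel": joint speeds; "effort": joint torques, N m; "ee_pos": TCP position; "orientation": TCP orientation; "ft_force": force on the tool from outside, world axes, zero at the start; "torque": the same for the moment, N m; "grip_width": finger opening in m; "gripper_force": force on a finger pad.
Only numpy, scipy, OpenCV 4.12 (cv2) and the standard library are available. Lean on these libraries where they do the work, as an engineer would, in place of code of your own. Each camera call takes 0.05 s, during which the arm holds its last target. There are 200 camera calls.

## Working session

There is one attempt and no reset: what is moved stays moved. The work goes in short steps, Python scripts to look and compute and a tool call to move; the robot and the scene stay as the last step left them, time stands still between calls to the robot, and variables do not carry over. Pictures are saved under pics/ and viewed, at most 10 in all, crops included, and the job is handed in when it is done.

Besides the shell and the picture viewer there is one more tool, called after "Request:" by a JSON object that holds its "name" and its "arguments". servo_tool: Moves the arm, as the interface text tells. Its arguments: {"type":"object","properties":{"deltas":{"type":"array","items":{"type":"array"}}},"required":["deltas"]}

```bash
mkdir -p pics
python3 - <<'E'
from bench import arm
import cv2,numpy as np
o=arm.get_obs();print(o)
for n in("top","side"):
    c=arm.read_camera(n);cv2.imwrite(f"pics/{n}0.png",c["frame"][:,:,::-1]);np.savez(f"{n}0.npz",**c)
    print(n,c["fx"],c["cx"],c["cy"],c["position"],c["orientation"])
E
```

```text
{'clock': 0.0, 'q': array([-8.87402699e-01,  3.85541236e-01,  6.59554713e-03, -5.24525898e-04,
       -1.19401773e+00, -2.58555437e-01]), 'qvel': array([-2.58932602e-05,  1.97856650e-03, -8.52083944e-04, -8.77563795e-04,
        5.37371001e-04,  1.04877675e-03]), 'effort': array([-2.73344094e-04, -3.92287266e+01,  1.88399810e+01,  4.18607309e+00,
       -4.66121084e-03, -2.96915891e-05]), 'ee_pos': array([ 0.257351  , -0.56889064,  0.23021521]), 'orientation': array([ 0.66191382, -3.07050723, -0.00338035]), 'ft_force': array([0.95461608, 0.03745246, 0.21358987]), 'torque': array([ 0.00218591, -0.02177256,  0.00953606]), 'gripper_force': 0.0, 'grip_width': 0.0855023807702608}
top 487.02289193595755 322.8210984419595 198.31151269792946 [0.17920685 0.00828573 1.48190691] [-2.03105963  2.20318533 -0.2220338 ]
side 515.4180633195627 316.2458104970034 193.07995003816157 [ 0.04076236 -0.88736975  1.27748037] [-2.41512399  0.52761665 -0.17827547]
```

View pics/top0.png

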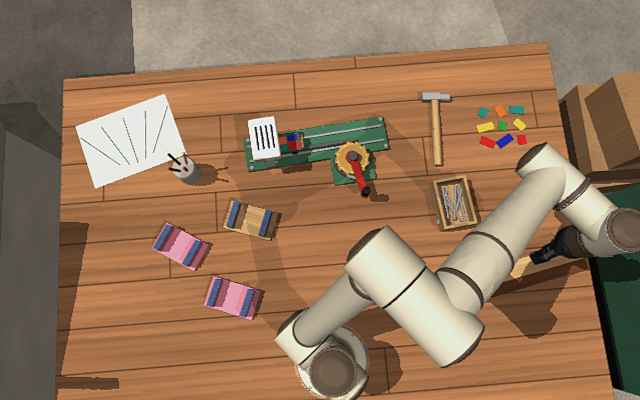

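View pics/side0.png

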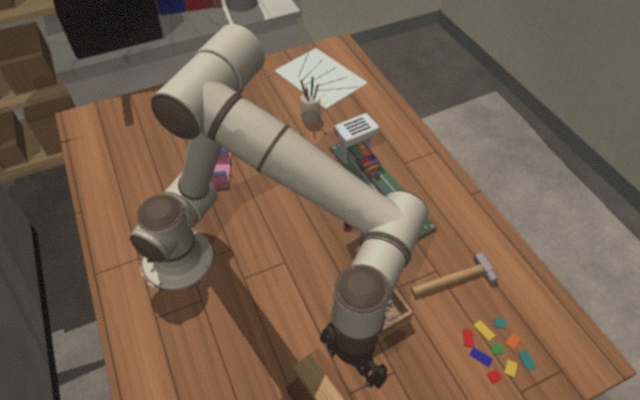

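The top view shows the station, with its lamp at (263,137), wheel at (352,158) and lever knob near (365,190). There are three rest candidates. The one at (251,219) is wooden with blue bars and fits the description. Those at (181,246) and (233,297) are pink look-alikes. Next I'll measure and make one enlarged crop.

```bash
cat > h.py <<'E'
import cv2,numpy as np
from scipy.spatial.transform import Rotation as R
def load(f): return dict(np.load(f))
def cloud(c):
    v,u=np.mgrid[0:400,0:640];z=c["z_map"]
    p=np.dstack([(u-c["cx"])/c["fx"]*z,(v-c["cy"])/c["fy"]*z,z])
    return p@R.from_rotvec(c["orientation"]).as_matrix().T+c["position"]
def ray(c,u,v,h):
    d=R.from_rotvec(c["orientation"]).as_matrix()@[(u-c["cx"])/c["fx"],(v-c["cy"])/c["fy"],1]
    return c["position"]+d*(h-c["position"][2])/d[2]
E
python3 - <<'E'
from h import *
c=load("top0.npz");P=cloud(c);im=np.ascontiguousarray(c["frame"][:,:,::-1]);hsv=cv2.cvtColor(im,cv2.COLOR_BGR2HSV)
H,S,V=[hsv[:,:,i].astype(int) for i in range(3)]
v,u=np.mgrid[0:400,0:640]
print("table z",np.median(P[60:80,250:400,2]))
box=lambda a,b,e,f:(u>=a)&(u<b)&(v>=e)&(v<f)
# station base green
g=(H>55)&(H<95)&(S>80)&(V>40)&box(235,400,105,190)
pts=np.array([ray(c,x,y,.012)[:2] for y,x in zip(*np.where(g))],np.float32)
print("green",len(pts)); 
q=P[g];print("green z pct",np.percentile(q[:,2],[5,50,95]))
r=cv2.minAreaRect(pts);print(r)
# blue bars
b=(H>100)&(H<125)&(S>80)&box(220,285,190,245)
n,l,st,ce=cv2.connectedComponentsWithStats(b.astype(np.uint8))
for i in range(1,n):
    if st[i,4]>20:
        m=l==i;pp=np.array([ray(c,x,y,.045)[:2] for y,x in zip(*np.where(m))],np.float32)
        print("bar",st[i],ce[i],ray(c,*ce[i],.045),np.median(P[m][:,2]),cv2.minAreaRect(pp))
rd=((H<8)|(H>172))&(S>150)&(V>60)&box(330,385,140,205)
pp=P[rd];print("red",rd.sum(),np.percentile(pp[:,2],[5,50,95]))
k=(P[:,:,2]>.095)&(P[:,:,2]<.13)&box(330,395,135,215)
n,l,st,ce=cv2.connectedComponentsWithStats(k.astype(np.uint8))
for i in range(1,n):
    if st[i,4]>5: print("knob?",st[i],ce[i],ray(c,*ce[i],.11),np.median(P[l==i],axis=0))
br=(H>12)&(H<30)&(S>130)&box(330,376,138,182)&(P[:,:,2]>.03)&(P[:,:,2]<.06)
pp=P[br][:,:2].astype(np.float32);print("wheel",len(pp),cv2.minEnclosingCircle(pp))
lm=(P[:,:,2]>.135)&(P[:,:,2]<.155)&box(235,295,105,165)
pp=np.array([ray(c,x,y,.145)[:2] for y,x in zip(*np.where(lm))],np.float32);print("lamp",len(pp),cv2.minAreaRect(pp))
cr=im[100:260,140:400];cv2.imwrite("pics/crop.png",cv2.resize(cr,None,fx=3,fy=3,interpolation=cv2.INTER_CUBIC))
E
```

```text
table z 0.0007115176139943502
green 2636
green z pct [0.00721198 0.01289874 0.01945872]
((0.6121556758880615, -0.011583104729652405), (0.19625569880008698, 0.4476403295993805), 4.924593925476074)
bar [227 201  13  26 137] [232.81021898 213.61313869] [0.4470181 0.2575877 0.045    ] 0.046371093920751116 ((0.44723865389823914, 0.25737130641937256), (0.01596781425178051, 0.07795974612236023), 69.81362915039062)
bar [259 210  13  26 143] [264.87412587 222.48251748] [0.41244652 0.16348816 0.045     ] 0.04538249510625292 ((0.4125919044017792, 0.1631487011909485), (0.01656927727162838, 0.07846514880657196), 69.72657012939453)
red 281 [0.04876545 0.06109922 0.06815724]
knob? [362 186   8   9  57] [365.56140351 190.1754386 ] [ 0.47234751 -0.13845408  0.11      ] [ 0.47217816 -0.13935938  0.11005529]
wheel 627 ((0.5912888050079346, -0.11125162243843079), 0.05511506646871567)
lamp 1151 ((0.6411886811256409, 0.14264672994613647), (0.12661029398441315, 0.07965096086263657), 4.87556266784668)
```

View pics/crop.png

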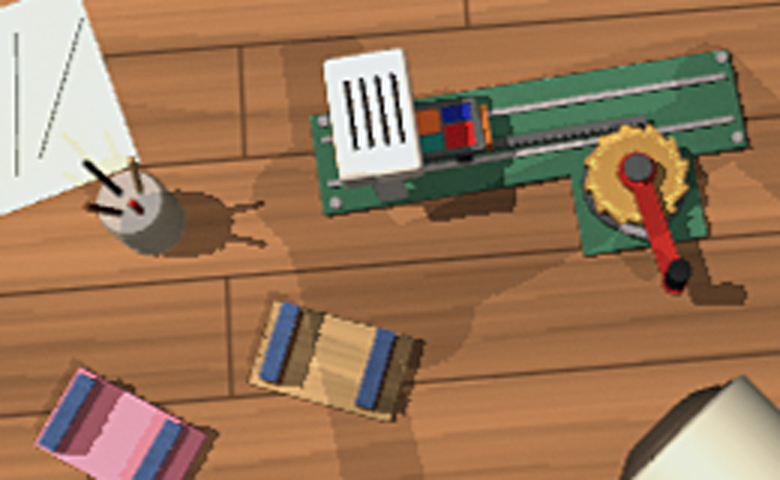

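The crop confirms the wooden rest with blue bars at crop (335,360); the pink one at (120,430) is the look-alike. My fits:
- **Station:** origin about (0.579, 0.007), yaw 4.9°.
- **Pivot:** (0.589, -0.113). The knob is 0.12 m away, which matches the description.
- **Lever:** about 0.156 rad.
- **Rest:** centre (0.430, 0.2105), yaw -20.2°. The bars are 100 mm apart, as given.

Next is the move plan to the knob.

```bash
cat >> h.py <<'E'
def go(pos,yaw_y,src=None):
    """shift and turn in tool axes to reach pos, tool straight down with closing axis (y) at world angle yaw_y deg (mod 180)"""
    from bench import arm
    o=arm.get_obs();M=R.from_rotvec(o["orientation"]).as_matrix()
    a=np.degrees(np.arctan2(M[1,1],M[0,1]));d=(yaw_y-a+90)%180-90
    t=np.radians(a+d);y=np.array([np.cos(t),np.sin(t),0]);z=np.array([0,0,-1.]);T=np.column_stack([np.cross(y,z),y,z])
    rv=np.degrees(R.from_matrix(M.T@T).as_rotvec())
    print("pos",o["ee_pos"].round(4),"yaw",a.round(1),"turn",rv.round(2),"shift(tool now)",(M.T@(np.array(pos)-o["ee_pos"])).round(4),"shift(after turn)",(T.T@(np.array(pos)-o["ee_pos"])).round(4),"q",o["q"].round(2),"F",o["ft_force"].round(1),"t",round(float(o["clock"]),2));return T
E
python3 -c "
from h import *
T=go([.472,-.139,.2],94.9);print(T)"
```

```text
pos [ 0.2574 -0.569   0.2303] yaw 114.3 turn [ 0.11 -0.02 19.43] shift(tool now) [-0.3727  0.3033  0.0309] shift(after turn) [-0.2505  0.4101  0.0303] q [-0.89  0.39  0.01 -0.   -1.19 -0.26] F [ 0.8 -0.2 -0. ] t 0.1
[[-0.9963453  -0.08541692  0.        ]
 [-0.08541692  0.9963453   0.        ]
 [-0.          0.         -1.        ]]
```

Request:
{"name": "servo_tool", "arguments": {"deltas": [[[0, 0, 6.5], [0, 0, 0], 50], [[0, 0, 6.5], [0, 0, 0], 50], [[0, 0, 6.4], [0, 0, 0], 50], [[0, 0, 0], [-0.02, 0.033, 0], 50], [[0, 0, 0], [-0.02, 0.033, 0], 50]]}}

```text
clock: 0.52
ee_pos: [0.2911, -0.5001, 0.2298]
orientation: [0.129, -3.138, -0.003]
ft_force: [0.7, -0.1, 0.8]
grip_width: 0.0427
gripper_force: 0.0
```

Request:
{"name": "servo_tool", "arguments": {"deltas": [[[0, 0, 0], [-0.02, 0.033, 0], 50], [[0, 0, 0], [-0.02, 0.033, 0], 50], [[0, 0, 0], [-0.02, 0.033, 0], 50], [[0, 0, 0], [-0.02, 0.033, 0], 50], [[0, 0, 0], [-0.02, 0.033, 0], 50]]}}

```text
clock: 0.93
ee_pos: [0.3774, -0.3254, 0.231]
orientation: [0.135, -3.138, -0.001]
ft_force: [0.8, 0.7, 0.3]
grip_width: 0.0427
gripper_force: 0.0
```

Request:
{"name": "servo_tool", "arguments": {"deltas": [[[0, 0, 0], [-0.02, 0.033, 0], 50], [[0, 0, 0], [-0.02, 0.033, 0], 50], [[0, 0, 0], [-0.02, 0.033, 0], 50], [[0, 0, 0], [-0.02, 0.033, 0], 50], [[0, 0, 0], [-0.02, 0.033, 0.0], 50]]}}

```text
clock: 1.35
ee_pos: [0.4627, -0.1523, 0.2312]
orientation: [0.135, -3.138, -0.0]
ft_force: [0.7, -0.8, 0.1]
grip_width: 0.0424
gripper_force: 0.0
```

```bash
python3 -c "
from h import *
from bench import arm
go([.472,-.139,.2],94.9);print(arm.get_obs()['grip_width'])"
```

```text
pos [ 0.4627 -0.1523  0.2312] yaw 94.9 turn [ 0.01 -0.02  0.04] shift(tool now) [-0.0104  0.0125  0.0312] shift(after turn) [-0.0104  0.0125  0.0312] q [ 0.02  0.15 -0.32 -0.   -1.1  -1.5 ] F [ 0.7 -0.8  0.1] t 1.35
0.04241099319612867
```

Request:
{"name": "servo_tool", "arguments": {"deltas": [[[0, 0, 0], [-0.008, 0.009, 0.03], 50], [[0, 0, 0], [0, 0, 0.03], 50], [[0, 0, 0], [0, 0, 0.03], 50], [[0, 0, 0], [0, 0, 0.02], 50], [[0, 0, 0], [0, 0, 0], 50]]}}

```text
clock: 1.77
ee_pos: [0.4662, -0.144, 0.1168]
orientation: [0.134, -3.128, -0.002]
ft_force: [-0.4, 0.9, -0.5]
grip_width: 0.0426
gripper_force: 0.0
```

Run:
```python
from h import *
from bench import arm
go([.472,-.139,.077],94.9)
for n in("top","side"):
    c=arm.read_camera(n);cv2.imwrite(f"pics/{n}1.png",c["frame"][:,:,::-1])
a=cv2.imread("pics/top1.png")[110:230,300:430];b=cv2.imread("pics/side1.png")[150:270,290:420]
cv2.imwrite("pics/c1.png",cv2.resize(np.hstack([a,b]),None,fx=3,fy=3,interpolation=cv2.INTER_CUBIC))
```

```text
pos [ 0.4662 -0.144   0.1168] yaw 94.9 turn [ 0.1 -0.6  0. ] shift(tool now) [-0.0066  0.0045  0.0398] shift(after turn) [-0.0062  0.0045  0.0398] q [ 0.03  0.28 -0.47 -0.   -0.83 -1.52] F [-0.4  0.9 -0.5] t 1.77
```

View pics/c1.png

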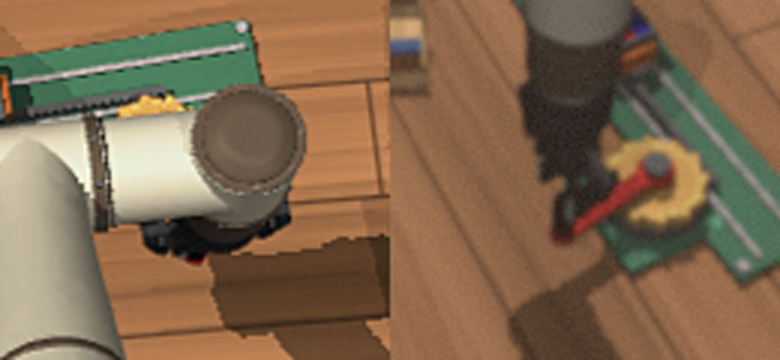

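Side view (right half): the fingers stand over the knob at the end of the red lever, near crop (570,215). I'll correct the offset and finish descending.

Request:
{"name": "servo_tool", "arguments": {"deltas": [[[0, 0, 0], [-0.005, 0.004, 0], 50], [[0, 0, 0], [0, 0, 0.02], 50], [[0, 0, 0], [0, 0, 0.017], 50], [[0, 0, 0], [0, 0, 0], 50], [[0, 0, 0], [0, 0, 0], 50]]}}

```text
clock: 2.28
ee_pos: [0.4753, -0.1402, 0.0854]
orientation: [-0.136, 3.137, -0.001]
ft_force: [0.2, 0.6, -0.5]
grip_width: 0.0431
gripper_force: 0.0
```

```bash
python3 -c "
from h import *
go([.4777,-.157,.077],94.9)"
```

```text
pos [ 0.4753 -0.1402  0.0854] yaw 95.0 turn [-0.03  0.07  0.06] shift(tool now) [-0.0009 -0.017   0.0084] shift(after turn) [-0.001  -0.017   0.0084] q [ 0.04  0.33 -0.5   0.   -0.74 -1.53] F [ 0.2  0.6 -0.5] t 2.28
```

Request:
{"name": "servo_tool", "arguments": {"deltas": [[[0, 0, 0], [0.002, 0, 0.008], 36], [[0, 0, 0], [0, 0, 0], 36], [[0, 0, 0], [-0.001, -0.008, 0], 36], [[0, 0, 0], [-0.001, -0.009, 0], 36], [[0, 0, 0], [0, 0, 0], 36]]}}

```text
clock: 2.7
ee_pos: [0.4769, -0.1585, 0.0768]
orientation: [-0.134, 3.137, -0.001]
ft_force: [-0.0, 0.1, -0.1]
grip_width: 0.0305
gripper_force: 0.0
```

Request:
{"name": "servo_tool", "arguments": {"deltas": [[[0, 0, 0], [0, -0.003, 0], 36], [[0, 0, 0], [0, 0, 0], 36]]}}

```text
clock: 2.87
ee_pos: [0.477, -0.1603, 0.0767]
orientation: [-0.134, 3.137, 0.001]
ft_force: [1.2, 1.7, 0.3]
grip_width: 0.0308
gripper_force: 0.9
```

Request:
{"name": "servo_tool", "arguments": {"deltas": [[[0, 0, 0], [0, -0.003, 0], 36], [[0, 0, 0], [0, 0, 0], 36]]}}

```text
clock: 3.03
ee_pos: [0.4771, -0.1606, 0.0767]
orientation: [-0.134, 3.137, 0.006]
ft_force: [-0.5, 17.1, 4.6]
grip_width: 0.0308
gripper_force: 8.2
```

Request:
{"name": "servo_tool", "arguments": {"deltas": [[[0, 0, 0], [0, -0.002, 0], 36], [[0, 0, 0], [0, 0, 0], 36]]}}

```text
clock: 3.2
ee_pos: [0.4771, -0.1608, 0.0766]
orientation: [-0.134, 3.137, 0.009]
ft_force: [-1.8, 25.3, 6.6]
grip_width: 0.0307
gripper_force: 12.8
```

Home stop reached: tool y is -0.1606, as predicted, and the force is rising. First forward stroke.

Request:
{"name": "servo_tool", "arguments": {"deltas": [[[0, 0, 0], [0.001, 0.01, 0], 36], [[0, 0, 0], [0.002, 0.01, 0], 36], [[0, 0, 0], [0.001, 0.01, 0], 36], [[0, 0, 0], [0.001, 0.01, 0], 36], [[0, 0, 0], [0, 0.01, 0], 36]]}}

```text
clock: 3.62
ee_pos: [0.465, -0.1162, 0.0761]
orientation: [0.134, -3.135, 0.002]
ft_force: [-3.0, -4.6, 0.8]
grip_width: 0.0306
gripper_force: 2.1
```

Request:
{"name": "servo_tool", "arguments": {"deltas": [[[0, 0, 0], [-0.001, 0.01, 0], 36], [[0, 0, 0], [-0.001, 0.008, 0], 36], [[0, 0, 0], [-0.002, 0.007, 0], 36], [[0, 0, 0], [-0.001, 0.004, 0], 36], [[0, 0, 0], [0, 0, 0], 36]]}}

```text
clock: 4.03
ee_pos: [0.4706, -0.0856, 0.0763]
orientation: [-0.137, 3.137, 0.0]
ft_force: [-0.3, 0.6, 0.4]
grip_width: 0.0309
gripper_force: 0.0
```

Request:
{"name": "servo_tool", "arguments": {"deltas": [[[0, 0, 0], [0, 0.003, 0], 36], [[0, 0, 0], [0, 0, 0], 36]]}}

```text
clock: 4.2
ee_pos: [0.4707, -0.0847, 0.0764]
orientation: [-0.137, 3.137, -0.004]
ft_force: [1.5, -11.3, -2.4]
grip_width: 0.0305
gripper_force: 5.7
```

```bash
cat > sled.py <<'E'
from h import *
from bench import arm
import sys
# orange end lips of the sled, seen by either camera, in station y
for n in("top","side"):
    c=arm.read_camera(n);np.savez(n+"s.npz",**c);P=cloud(c);hsv=cv2.cvtColor(c["frame"],cv2.COLOR_RGB2HSV)
    th=.0859;d=P[:,:,:2]-[.579,.0067];sx=d[...,0]*np.cos(th)+d[...,1]*np.sin(th);sy=-d[...,0]*np.sin(th)+d[...,1]*np.cos(th)
    m=(hsv[...,0]>5)&(hsv[...,0]<20)&(hsv[...,1]>150)&(hsv[...,2]>90)&(sx>.03)&(sx<.12)&(sy>-.2)&(sy<.2)&(P[...,2]>.02)&(P[...,2]<.08)
    k,l,st,ce=cv2.connectedComponentsWithStats(m.astype(np.uint8))
    print(n,[(int(st[i,4]),ce[i].round(0).tolist(),np.median(sy[l==i]).round(4),sy[l==i].min().round(4),np.median(P[l==i][:,2]).round(3)) for i in range(1,k) if st[i,4]>3])
    if len(sys.argv)>1: cv2.imwrite(f"pics/{n}{sys.argv[1]}.png",c["frame"][:,:,::-1])
E
python3 sled.py
```

```text
top [(72, [291.0, 139.0], np.float64(0.0537), np.float64(0.0394), np.float64(0.063)), (20, [311.0, 140.0], np.float64(-0.006), np.float64(-0.0104), np.float64(0.056)), (28, [282.0, 139.0], np.float64(0.0812), np.float64(0.0734), np.float64(0.066)), (5, [348.0, 142.0], np.float64(-0.1184), np.float64(-0.1266), np.float64(0.045)), (6, [342.0, 146.0], np.float64(-0.0991), np.float64(-0.1042), np.float64(0.045))]
side [(10, [366.0, 151.0], np.float64(0.0874), np.float64(0.0766), np.float64(0.059)), (31, [370.0, 158.0], np.float64(0.0546), np.float64(0.0403), np.float64(0.06)), (54, [378.0, 174.0], np.float64(-0.0094), np.float64(-0.0149), np.float64(0.05))]
```

The sled lip is at station y -0.006 m, consistent with about 30 mm fed. Return to home, then stroke 2.

Request:
{"name": "servo_tool", "arguments": {"deltas": [[[0, 0, 0], [0.001, -0.011, 0], 36], [[0, 0, 0], [0.002, -0.01, 0], 36], [[0, 0, 0], [0.001, -0.01, 0], 36], [[0, 0, 0], [0.001, -0.01, 0], 36], [[0, 0, 0], [0, -0.01, 0], 36]]}}

```text
clock: 4.72
ee_pos: [0.4685, -0.1355, 0.0762]
orientation: [0.135, -3.138, -0.001]
ft_force: [-1.1, 1.8, 0.3]
grip_width: 0.0304
gripper_force: 1.0
```

Request:
{"name": "servo_tool", "arguments": {"deltas": [[[0, 0, 0], [-0.001, -0.01, 0], 36], [[0, 0, 0], [-0.001, -0.009, 0], 36], [[0, 0, 0], [-0.002, -0.007, 0], 36], [[0, 0, 0], [-0.001, -0.004, 0], 36], [[0, 0, 0], [0, 0, 0], 36]]}}

```text
clock: 5.13
ee_pos: [0.475, -0.1609, 0.0762]
orientation: [0.132, -3.136, -0.01]
ft_force: [-6.7, 22.6, 8.8]
grip_width: 0.0305
gripper_force: 11.6
```

Request:
{"name": "servo_tool", "arguments": {"deltas": [[[0, 0, 0], [0, 0, 0], 36]]}}

```text
clock: 5.22
ee_pos: [0.4751, -0.1609, 0.0762]
orientation: [0.134, -3.136, -0.008]
ft_force: [-6.0, 20.9, 8.4]
grip_width: 0.0307
gripper_force: 11.0
```

Home again. Stroke 2 forward, then back.

Request:
{"name": "servo_tool", "arguments": {"deltas": [[[0, 0, 0], [0.001, 0.01, 0], 36], [[0, 0, 0], [0.002, 0.01, 0], 36], [[0, 0, 0], [0.001, 0.01, 0], 36], [[0, 0, 0], [0.001, 0.01, 0], 36], [[0, 0, 0], [0, 0.01, 0], 36]]}}

```text
clock: 5.63
ee_pos: [0.4657, -0.1152, 0.0762]
orientation: [0.134, -3.136, 0.002]
ft_force: [-2.8, -4.1, 0.7]
grip_width: 0.031
gripper_force: 2.1
```

Request:
{"name": "servo_tool", "arguments": {"deltas": [[[0, 0, 0], [-0.001, 0.01, 0], 36], [[0, 0, 0], [-0.001, 0.008, 0], 36], [[0, 0, 0], [-0.002, 0.007, 0], 36], [[0, 0, 0], [-0.001, 0.004, 0], 36], [[0, 0, 0], [0, 0, 0], 36]]}}

```text
clock: 6.05
ee_pos: [0.4697, -0.0851, 0.0762]
orientation: [0.137, -3.138, 0.001]
ft_force: [-1.2, -1.9, -0.3]
grip_width: 0.0311
gripper_force: 0.9
```

Request:
{"name": "servo_tool", "arguments": {"deltas": [[[0, 0, 0], [0, 0.002, 0], 36], [[0, 0, 0], [0, 0, 0], 36]]}}

```text
clock: 6.22
ee_pos: [0.4697, -0.0848, 0.0762]
orientation: [0.136, -3.138, 0.004]
ft_force: [0.5, -11.8, -1.2]
grip_width: 0.0309
gripper_force: 5.8
```

```bash
python3 sled.py
```

```text
top [(77, [300.0, 137.0], np.float64(0.0244), np.float64(0.0094), np.float64(0.064)), (24, [320.0, 138.0], np.float64(-0.0358), np.float64(-0.0411), np.float64(0.055)), (43, [290.0, 138.0], np.float64(0.057), np.float64(0.0445), np.float64(0.065)), (13, [349.0, 143.0], np.float64(-0.1181), np.float64(-0.1334), np.float64(0.044)), (7, [343.0, 147.0], np.float64(-0.0999), np.float64(-0.1066), np.float64(0.042))]
side [(9, [371.0, 157.0], np.float64(0.0537), np.float64(0.0475), np.float64(0.061)), (50, [375.0, 163.0], np.float64(0.0255), np.float64(0.0086), np.float64(0.062)), (47, [383.0, 180.0], np.float64(-0.0394), np.float64(-0.0435), np.float64(0.05))]
```

Another 30 mm fed (lip at -0.036). Back home, then stroke 3.

Request:
{"name": "servo_tool", "arguments": {"deltas": [[[0, 0, 0], [0.001, -0.011, 0], 36], [[0, 0, 0], [0.002, -0.01, 0], 36], [[0, 0, 0], [0.001, -0.01, 0], 36], [[0, 0, 0], [0.001, -0.01, 0], 36], [[0, 0, 0], [0, -0.01, 0], 36]]}}

```text
clock: 6.73
ee_pos: [0.4688, -0.1355, 0.0763]
orientation: [0.135, -3.139, -0.001]
ft_force: [-2.2, 2.8, 0.1]
grip_width: 0.0311
gripper_force: 1.0
```

Request:
{"name": "servo_tool", "arguments": {"deltas": [[[0, 0, 0], [-0.001, -0.01, 0], 36], [[0, 0, 0], [-0.001, -0.008, 0], 36], [[0, 0, 0], [-0.002, -0.007, 0], 36], [[0, 0, 0], [-0.001, -0.004, 0], 36], [[0, 0, 0], [0, -0.001, 0], 36]]}}

```text
clock: 7.15
ee_pos: [0.4755, -0.161, 0.0762]
orientation: [0.132, -3.137, -0.009]
ft_force: [-5.7, 26.9, 9.4]
grip_width: 0.0307
gripper_force: 13.8
```

Request:
{"name": "servo_tool", "arguments": {"deltas": [[[0, 0, 0], [0, 0, 0], 36]]}}

```text
clock: 7.23
ee_pos: [0.4755, -0.1609, 0.0763]
orientation: [0.133, -3.137, -0.008]
ft_force: [-5.3, 22.0, 7.7]
grip_width: 0.0308
gripper_force: 11.0
```

Request:
{"name": "servo_tool", "arguments": {"deltas": [[[0, 0, 0], [0.001, 0.01, 0], 36], [[0, 0, 0], [0.002, 0.01, 0], 36], [[0, 0, 0], [0.001, 0.01, 0], 36], [[0, 0, 0], [0.001, 0.01, 0], 36], [[0, 0, 0], [0, 0.01, 0], 36]]}}

```text
clock: 7.65
ee_pos: [0.4657, -0.1152, 0.0762]
orientation: [0.134, -3.136, 0.002]
ft_force: [-2.6, -3.9, 0.7]
grip_width: 0.031
gripper_force: 2.1
```

Request:
{"name": "servo_tool", "arguments": {"deltas": [[[0, 0, 0], [-0.001, 0.01, 0], 36], [[0, 0, 0], [-0.001, 0.008, 0], 36], [[0, 0, 0], [-0.002, 0.007, 0], 36], [[0, 0, 0], [-0.001, 0.004, 0], 36], [[0, 0, 0], [0, 0, 0], 36]]}}

```text
clock: 8.07
ee_pos: [0.4696, -0.0851, 0.0761]
orientation: [0.137, -3.138, 0.001]
ft_force: [-0.4, -1.1, -0.1]
grip_width: 0.0307
gripper_force: 1.0
```

Request:
{"name": "servo_tool", "arguments": {"deltas": [[[0, 0, 0], [0, 0.002, 0], 36], [[0, 0, 0], [0, 0, 0], 36]]}}

```text
clock: 8.23
ee_pos: [0.4697, -0.0848, 0.0762]
orientation: [0.136, -3.138, 0.004]
ft_force: [0.0, -12.1, -1.6]
grip_width: 0.0308
gripper_force: 5.8
```

```bash
python3 sled.py
```

```text
top [(75, [310.0, 136.0], np.float64(-0.0064), np.float64(-0.0204), np.float64(0.064)), (24, [330.0, 137.0], np.float64(-0.0657), np.float64(-0.071), np.float64(0.054)), (21, [281.0, 144.0], np.float64(0.086), np.float64(0.0838), np.float64(0.056)), (4, [302.0, 138.0], np.float64(0.0215), np.float64(0.0169), np.float64(0.064)), (4, [350.0, 142.0], np.float64(-0.1236), np.float64(-0.1269), np.float64(0.046)), (12, [359.0, 144.0], np.float64(-0.1486), np.float64(-0.1614), np.float64(0.043)), (6, [343.0, 146.0], np.float64(-0.1012), np.float64(-0.1058), np.float64(0.044)), (5, [338.0, 149.0], np.float64(-0.0871), np.float64(-0.0886), np.float64(0.043))]
side [(73, [379.0, 167.0], np.float64(0.0011), np.float64(-0.0246), np.float64(0.061)), (48, [388.0, 187.0], np.float64(-0.0694), np.float64(-0.0746), np.float64(0.051))]
```

Third tooth fed: lips at -0.066 and +0.086, so the middle is at y = 0.010 m, as it should be. Lever home, unload the contact, lift off.

Request:
{"name": "servo_tool", "arguments": {"deltas": [[[0, 0, 0], [0.001, -0.011, 0], 36], [[0, 0, 0], [0.002, -0.01, 0], 36], [[0, 0, 0], [0.001, -0.01, 0], 36], [[0, 0, 0], [0.001, -0.01, 0], 36], [[0, 0, 0], [0, -0.01, 0], 36]]}}

```text
clock: 8.75
ee_pos: [0.4688, -0.1355, 0.0763]
orientation: [0.135, -3.139, -0.001]
ft_force: [-0.9, 0.5, 0.2]
grip_width: 0.031
gripper_force: 1.0
```

Request:
{"name": "servo_tool", "arguments": {"deltas": [[[0, 0, 0], [-0.001, -0.01, 0], 36], [[0, 0, 0], [-0.001, -0.008, 0], 36], [[0, 0, 0], [-0.002, -0.007, 0], 36], [[0, 0, 0], [-0.001, -0.004, 0], 36], [[0, 0, 0], [0, -0.001, 0], 36]]}}

```text
clock: 9.17
ee_pos: [0.4754, -0.161, 0.0762]
orientation: [0.132, -3.137, -0.009]
ft_force: [-5.7, 27.1, 9.8]
grip_width: 0.0308
gripper_force: 13.8
```

Request:
{"name": "servo_tool", "arguments": {"deltas": [[[0, 0, 0], [0, 0, 0], 36], [[0, 0, 0], [0, 0.007, 0], 40], [[0, 0, 0], [0, 0, 0], 40], [[0, 0, 0], [0, 0, -0.02], 40], [[0, 0, 0], [0, 0, -0.03], 40]]}}

```text
clock: 9.58
ee_pos: [0.4746, -0.1575, 0.1245]
orientation: [0.135, -3.133, -0.0]
ft_force: [0.3, 0.2, -0.4]
grip_width: 0.0342
gripper_force: 0.0
```

Request:
{"name": "servo_tool", "arguments": {"deltas": [[[0, 0, 0], [0, 0, -0.035], 40], [[0, 0, 0], [0, 0, -0.035], 40], [[0, 0, 0], [0, 0, 0], 100], [[0, 0, 0], [0, 0, 0], 100]]}}

```text
clock: 9.92
ee_pos: [0.4778, -0.1579, 0.1989]
orientation: [-0.135, 3.132, -0.002]
ft_force: [-0.1, -0.1, -0.8]
grip_width: 0.0572
gripper_force: 0.0
```

```bash
python3 sled.py 2
python3 - <<'E'
from h import *
th=.0859;s=lambda x,y:[.579+x*np.cos(th)-y*np.sin(th),.0067+x*np.sin(th)+y*np.cos(th)]
print(s(.075,.01));go(s(.075,.01)+[.16],4.9)
# dark rim + panes of panel by height, both views
for n in("top","side"):
    c=load(n+"s.npz");P=cloud(c);d=P[...,:2]-[.579,.0067];sx=d[...,0]*np.cos(th)+d[...,1]*np.sin(th);sy=-d[...,0]*np.sin(th)+d[...,1]*np.cos(th)
    m=(P[...,2]>.058)&(P[...,2]<.072)&(sx>.035)&(sx<.115)&(sy>-.07)&(sy<.085)
    pp=np.array([ray(c,x,y,.064)[:2] for y,x in zip(*np.where(m))],np.float32)
    if len(pp)>10: print(n,len(pp),cv2.minAreaRect(pp))
E
```

```text
top [(29, [310.0, 133.0], np.float64(-0.0073), np.float64(-0.0196), np.float64(0.064)), (21, [281.0, 144.0], np.float64(0.0867), np.float64(0.0838), np.float64(0.058))]
side [(82, [379.0, 167.0], np.float64(0.0034), np.float64(-0.0222), np.float64(0.061)), (48, [389.0, 186.0], np.float64(-0.0694), np.float64(-0.0752), np.float64(0.05))]
[np.float64(0.6528655207394735), np.float64(0.02309770855596649)]
pos [ 0.4757 -0.1575  0.1958] yaw 94.9 turn [-0.e+00 -2.e-02  9.e+01] shift(tool now) [-0.192   0.1648  0.0358] shift(after turn) [0.1648 0.192  0.0358] q [ 0.    0.21 -0.34 -0.   -1.02 -1.49] F [ 0.1 -0.4 -0.4] t 10.02
top 214 ((0.6728886365890503, 0.02563035488128662), (0.03021206147968769, 0.14873021841049194), 10.030302047729492)
side 356 ((0.6506000757217407, 0.006295215338468552), (0.06082998216152191, 0.12254255264997482), 4.473409652709961)
```

View pics/top2.png

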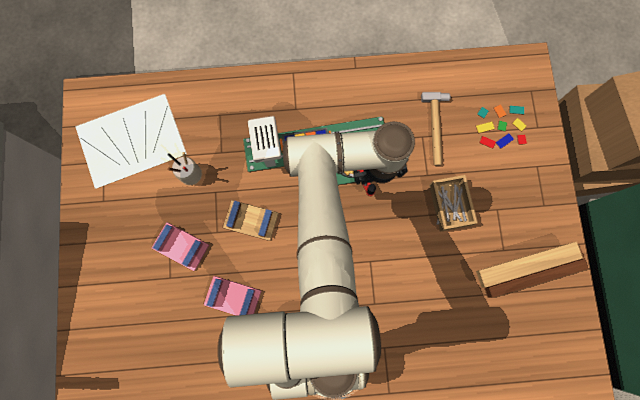

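The lever knob is home at (371,188) and the gripper is clear. Turn by -90° (the joint-6 range rules out +90°) and move over the panel.

Request:
{"name": "servo_tool", "arguments": {"deltas": [[[0, 0, -7], [0, 0, 0], 100], [[0, 0, -7], [0, 0, 0], 100], [[0, 0, -7], [0, 0, 0], 100], [[0, 0, -7], [0, 0, 0], 100], [[0, 0, -7], [0, 0, 0], 100]]}}

```text
clock: 10.43
ee_pos: [0.4752, -0.1573, 0.1945]
orientation: [1.08, -2.946, -0.002]
ft_force: [0.5, -0.6, -0.0]
grip_width: 0.0851
gripper_force: 0.0
```

Request:
{"name": "servo_tool", "arguments": {"deltas": [[[0, 0, -7], [0, 0, 0], 100], [[0, 0, -7], [0, 0, 0], 100], [[0, 0, -7], [0, 0, 0], 100], [[0, 0, -7], [0, 0, 0], 100], [[0, 0, -7], [0, 0, 0], 100]]}}

```text
clock: 10.85
ee_pos: [0.4752, -0.1573, 0.1945]
orientation: [1.917, -2.486, -0.003]
ft_force: [-0.3, 0.1, 0.2]
grip_width: 0.0851
gripper_force: 0.0
```

Request:
{"name": "servo_tool", "arguments": {"deltas": [[[0, 0, -7], [0, 0, 0], 100], [[0, 0, -7], [0, 0, 0], 100], [[0, 0, -6], [0, 0, 0], 100], [[0, 0, 0], [-0.024, -0.027, 0], 100], [[0, 0, 0], [-0.024, -0.027, 0], 100]]}}

```text
clock: 11.27
ee_pos: [0.5247, -0.1052, 0.1948]
orientation: [2.31, -2.125, -0.003]
ft_force: [1.1, -0.7, 0.3]
grip_width: 0.0856
gripper_force: 0.0
```

Request:
{"name": "servo_tool", "arguments": {"deltas": [[[0, 0, 0], [-0.024, -0.027, 0], 100], [[0, 0, 0], [-0.024, -0.027, 0], 100], [[0, 0, 0], [-0.024, -0.027, 0], 100], [[0, 0, 0], [-0.024, -0.027, 0], 100], [[0, 0, 0], [-0.021, -0.027, 0], 100]]}}

```text
clock: 11.68
ee_pos: [0.6505, 0.0248, 0.194]
orientation: [2.313, -2.121, -0.003]
ft_force: [0.7, -0.1, 0.3]
grip_width: 0.0855
gripper_force: 0.0
```

Request:
{"name": "servo_tool", "arguments": {"deltas": [[[0, 0, 0], [0, 0, 0], 100], [[0, 0, 0], [0, 0, 0], 100], [[0, 0, 0], [0, 0, 0], 100]]}}

```text
clock: 11.93
ee_pos: [0.6491, 0.0232, 0.1942]
orientation: [2.313, -2.121, -0.003]
ft_force: [-0.7, 0.5, 1.1]
grip_width: 0.0853
gripper_force: 0.0
```

```bash
python3 -c "
from h import *
go([.651,.023,.1],4.9)"; python3 sled.py 3
python3 - <<'E'
import cv2
b=cv2.imread("pics/side3.png")[100:260,280:460]
cv2.imwrite("pics/c3.png",cv2.resize(b,None,fx=3.5,fy=3.5,interpolation=cv2.INTER_CUBIC))
E
```

```text
pos [0.6491 0.0232 0.1942] yaw -175.1 turn [ 0.22 -0.04  0.04] shift(tool now) [ 0.0003 -0.0022  0.0942] shift(after turn) [ 0.0003 -0.0019  0.0942] q [ 0.28  0.45  0.02 -0.   -1.14 -0.2 ] F [-0.7  0.5  1.1] t 11.93
top [(29, [313.0, 135.0], np.float64(-0.0152), np.float64(-0.0207), np.float64(0.065)), (23, [330.0, 137.0], np.float64(-0.0655), np.float64(-0.071), np.float64(0.055)), (24, [281.0, 144.0], np.float64(0.0861), np.float64(0.0837), np.float64(0.056)), (105, [351.0, 146.0], np.float64(-0.1253), np.float64(-0.1614), np.float64(0.044))]
side [(45, [381.0, 170.0], np.float64(-0.0071), np.float64(-0.0213), np.float64(0.06)), (54, [388.0, 187.0], np.float64(-0.0694), np.float64(-0.0739), np.float64(0.049))]
```

View pics/c3.png

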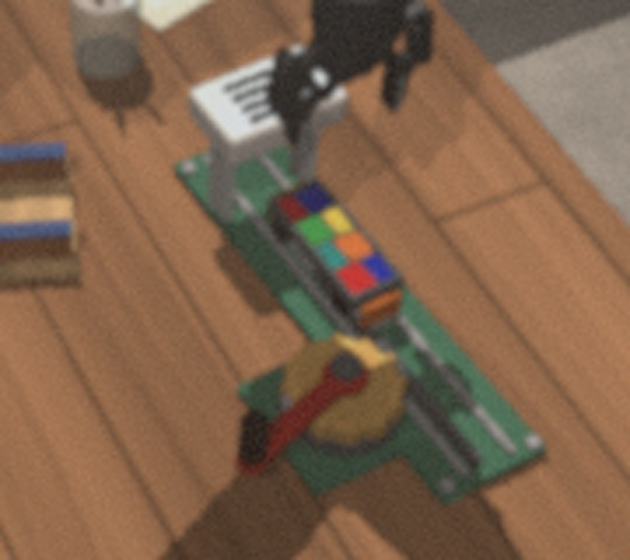

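The panel lies clear of the lamp in the crop at (340,240), and the open fingers are above it. Descend in steps.

Request:
{"name": "servo_tool", "arguments": {"deltas": [[[0, 0, 0], [0, -0.002, 0.025], 100], [[0, 0, 0], [0, 0, 0.025], 100], [[0, 0, 0], [0, 0, 0.025], 100], [[0, 0, 0], [0, 0, 0.02], 100], [[0, 0, 0], [0, 0, 0], 100]]}}

```text
clock: 12.45
ee_pos: [0.6481, 0.0221, 0.0968]
orientation: [2.307, -2.121, -0.01]
ft_force: [-0.3, -0.3, -0.9]
grip_width: 0.0852
gripper_force: 0.0
```

Run:
```python
from h import *
go([.651,.023,.036],4.9)
th=.0859;c=load("sides.npz");P=cloud(c);d=P[...,:2]-[.579,.0067];sx=d[...,0]*np.cos(th)+d[...,1]*np.sin(th);sy=-d[...,0]*np.sin(th)+d[...,1]*np.cos(th)
hs=cv2.cvtColor(c["frame"],cv2.COLOR_RGB2HSV)
m=(P[...,2]>.058)&(P[...,2]<.070)&(sx>.035)&(sx<.115)&(sy>-.068)&(sy<.09)
pp=np.array([ray(c,x,y,.064)[:2] for y,x in zip(*np.where(m))],np.float32);print(len(pp),cv2.minAreaRect(pp))
m&=hs[...,1]>150
pp=np.array([ray(c,x,y,.064)[:2] for y,x in zip(*np.where(m))],np.float32);print("panes",len(pp),cv2.minAreaRect(pp))
```

```text
pos [0.6481 0.0221 0.0968] yaw -175.2 turn [ 0.54 -0.02 -0.1 ] shift(tool now) [-0.0007 -0.0035  0.0607] shift(after turn) [-0.0007 -0.003   0.0608] q [ 0.28  0.54 -0.09 -0.   -0.95 -0.2 ] F [-0.3 -0.3 -0.9] t 12.45
557 ((0.6504839658737183, 0.01584259420633316), (0.05978560075163841, 0.14674948155879974), 4.019210338592529)
panes 126 ((0.6526613235473633, 0.011575061827898026), (0.040479421615600586, 0.13801796734333038), 3.8527586460113525)
```

Request:
{"name": "servo_tool", "arguments": {"deltas": [[[0, 0, 0], [0, -0.001, 0.02], 100], [[0, 0, 0], [0, 0, 0.02], 100], [[0, 0, 0], [0, 0, 0.018], 100], [[0, 0, 0], [0, 0, 0], 100], [[0, 0, 0], [0, 0, 0], 100]]}}

```text
clock: 12.87
ee_pos: [0.653, 0.0231, 0.0441]
orientation: [2.314, -2.124, 0.0]
ft_force: [0.7, 0.5, 0.5]
grip_width: 0.0857
gripper_force: 0.0
```

Request:
{"name": "servo_tool", "arguments": {"deltas": [[[0, 0, 0], [0, 0, 0], 75], [[0, 0, 0], [0, 0, 0], 60], [[0, 0, 0], [0, 0, 0], 50], [[0, 0, 0], [0, 0, 0], 40], [[0, 0, 0], [0, 0, 0], 30]]}}

```text
clock: 13.28
ee_pos: [0.6545, 0.024, 0.0459]
orientation: [-2.314, 2.121, -0.004]
ft_force: [-0.5, 0.2, 5.0]
grip_width: 0.0545
gripper_force: 65.2
```

Request:
{"name": "servo_tool", "arguments": {"deltas": [[[0, 0, 0], [0, 0, 0], 20], [[0, 0, 0], [0, 0, 0], 20], [[0, 0, 0], [0, 0, 0], 20]]}}

```text
clock: 13.53
ee_pos: [0.6545, 0.024, 0.0459]
orientation: [-2.314, 2.121, -0.004]
ft_force: [0.5, 0.2, 6.4]
grip_width: 0.0545
gripper_force: 65.2
```

The grip is a little high (TCP at 0.046). I'll reopen, go 10 mm deeper and regrip at full thickness.

Request:
{"name": "servo_tool", "arguments": {"deltas": [[[0, 0, 0], [0, 0, 0], 80], [[0, 0, 0], [0, 0, 0], 100], [[0, 0, 0], [0, 0, 0], 100], [[0, 0, 0], [0, 0, 0.005], 100], [[0, 0, 0], [0, 0, 0.004], 100]]}}

```text
clock: 13.95
ee_pos: [0.6528, 0.0238, 0.0337]
orientation: [2.315, -2.124, -0.0]
ft_force: [-0.1, -0.4, -0.1]
grip_width: 0.0855
gripper_force: 0.0
```

Request:
{"name": "servo_tool", "arguments": {"deltas": [[[0, 0, 0], [0, 0, 0], 100], [[0, 0, 0], [0, 0, 0], 100], [[0, 0, 0], [0, 0, 0], 100]]}}

```text
clock: 14.2
ee_pos: [0.6529, 0.0238, 0.034]
orientation: [2.315, -2.123, -0.0]
ft_force: [0.1, 0.2, -0.1]
grip_width: 0.0852
gripper_force: 0.0
```

```bash
python3 -c "
from h import *
go([.653,.023,.036],4.9)"; python3 sled.py
```

```text
pos [0.6529 0.0238 0.034 ] yaw -175.1 turn [ 0.03 -0.01  0.04] shift(tool now) [ 0.0008 -0.     -0.002 ] shift(after turn) [ 0.0008 -0.     -0.002 ] q [ 0.28  0.62 -0.14  0.   -0.81 -0.2 ] F [ 0.1  0.2 -0.1] t 14.2
top [(26, [330.0, 137.0], np.float64(-0.0653), np.float64(-0.0705), np.float64(0.055)), (7, [314.0, 138.0], np.float64(-0.0163), np.float64(-0.0196), np.float64(0.066)), (25, [281.0, 144.0], np.float64(0.0862), np.float64(0.0838), np.float64(0.055)), (128, [349.0, 146.0], np.float64(-0.1195), np.float64(-0.158), np.float64(0.044))]
side [(10, [376.0, 163.0], np.float64(0.0244), np.float64(0.019), np.float64(0.061)), (46, [380.0, 170.0], np.float64(-0.0054), np.float64(-0.019), np.float64(0.061)), (42, [388.0, 187.0], np.float64(-0.0703), np.float64(-0.0749), np.float64(0.049))]
```

Request:
{"name": "servo_tool", "arguments": {"deltas": [[[0, 0, 0], [0, 0, 0], 75], [[0, 0, 0], [0, 0, 0], 60], [[0, 0, 0], [0, 0, 0], 50], [[0, 0, 0], [0, 0, 0], 40], [[0, 0, 0], [0, 0, 0], 30]]}}

```text
clock: 14.72
ee_pos: [0.6536, 0.024, 0.035]
orientation: [-2.315, 2.122, -0.002]
ft_force: [-0.1, -0.2, 2.9]
grip_width: 0.0548
gripper_force: 64.3
```

Request:
{"name": "servo_tool", "arguments": {"deltas": [[[0, 0, 0], [0, 0, 0], 20], [[0, 0, 0], [0, 0, 0], 20], [[0, 0, 0], [0, 0, 0], 20]]}}

```text
clock: 14.97
ee_pos: [0.6536, 0.024, 0.035]
orientation: [-2.315, 2.123, -0.002]
ft_force: [-0.3, 0.1, 4.1]
grip_width: 0.055
gripper_force: 64.3
```

Good grip. Lift slowly.

Request:
{"name": "servo_tool", "arguments": {"deltas": [[[0, 0, 0], [0, 0, -0.006], 20], [[0, 0, 0], [0, 0, -0.012], 20], [[0, 0, 0], [0, 0, -0.018], 20], [[0, 0, 0], [0, 0, -0.024], 20], [[0, 0, 0], [0, 0, -0.03], 20]]}}

```text
clock: 15.38
ee_pos: [0.6509, 0.0234, 0.1232]
orientation: [2.311, -2.121, -0.006]
ft_force: [0.8, 0.4, -1.4]
grip_width: 0.055
gripper_force: 63.7
```

Request:
{"name": "servo_tool", "arguments": {"deltas": [[[0, 0, 0], [0, 0, -0.025], 20], [[0, 0, 0], [0, 0, -0.015], 20], [[0, 0, 0], [0, 0, 0], 20], [[0, 0, 0], [0, 0, 0], 20]]}}

```text
clock: 15.72
ee_pos: [0.6526, 0.0239, 0.1648]
orientation: [-2.314, 2.124, 0.001]
ft_force: [-1.6, -0.6, -3.4]
grip_width: 0.0554
gripper_force: 63.9
```

```bash
python3 -c "
from h import *
from bench import arm
go([.4297,.2105,.12],-20.2);print(arm.get_obs()['grip_width'])"; python3 sled.py 4;python3 - <<'E'
import cv2
b=cv2.imread("pics/side4.png")[60:240,260:460]
cv2.imwrite("pics/c4.png",cv2.resize(b,None,fx=3,fy=3,interpolation=cv2.INTER_CUBIC))
E
```

```text
pos [0.6526 0.0239 0.1648] yaw -175.1 turn [-2.000e-02  6.000e-02  2.511e+01] shift(tool now) [-0.205   0.2061  0.0449] shift(after turn) [-0.0982  0.2736  0.0448] q [ 0.28  0.48 -0.01 -0.   -1.08 -0.2 ] F [-1.6 -0.6 -3.4] t 15.72
0.05538046508670209
top [(20, [330.0, 138.0], np.float64(-0.0658), np.float64(-0.0709), np.float64(0.056)), (22, [281.0, 145.0], np.float64(0.0864), np.float64(0.0837), np.float64(0.056)), (128, [350.0, 146.0], np.float64(-0.1203), np.float64(-0.1618), np.float64(0.045))]
side [(27, [362.0, 157.0], np.float64(0.082), np.float64(0.0762), np.float64(0.045)), (42, [388.0, 187.0], np.float64(-0.0691), np.float64(-0.0765), np.float64(0.048))]
```

View pics/c4.png

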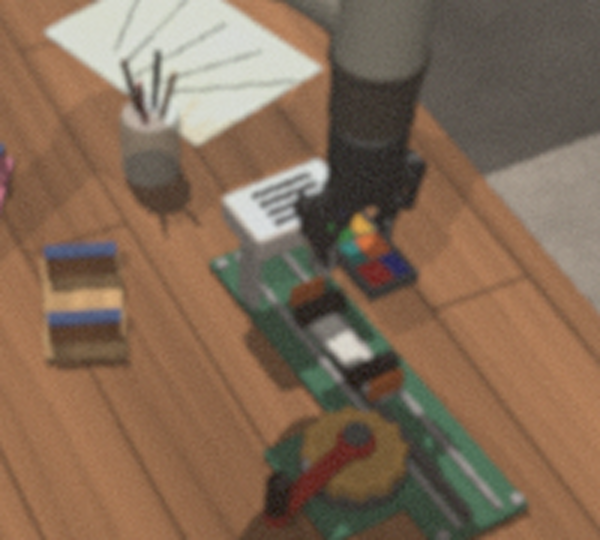

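The panel hangs level in the gripper at crop (375,255). Carry it back from the lamp first, then across to the rest.

Request:
{"name": "servo_tool", "arguments": {"deltas": [[[0, 0, 0], [0, 0.012, -0.02], 20], [[0, 0, 0], [0, 0.025, 0], 20], [[0, 0, 0], [0, 0.03, 0], 20], [[0, 0, 0], [0, 0.03, 0], 20], [[0, 0, 0], [0, 0.03, 0], 20]]}}

```text
clock: 16.23
ee_pos: [0.5239, 0.0124, 0.1821]
orientation: [2.312, -2.122, -0.004]
ft_force: [1.0, 0.4, -1.5]
grip_width: 0.0551
gripper_force: 64.2
```

Request:
{"name": "servo_tool", "arguments": {"deltas": [[[0, 0, 0], [-0.01, 0.03, 0], 20], [[0, 0, 0], [-0.02, 0.025, 0], 20], [[0, 0, 0], [-0.03, 0.015, 0], 20], [[0, 0, 0], [-0.03, 0.009, 0], 20], [[0, 0, 0], [-0.03, 0, 0], 20]]}}

```text
clock: 16.65
ee_pos: [0.4341, 0.1252, 0.183]
orientation: [2.311, -2.122, -0.003]
ft_force: [0.3, 0.4, -2.0]
grip_width: 0.055
gripper_force: 64.2
```

Request:
{"name": "servo_tool", "arguments": {"deltas": [[[0, 0, 0], [-0.03, 0, 0], 20], [[0, 0, 0], [-0.025, 0, 0], 20], [[0, 0, 0], [-0.02, 0, 0], 20], [[0, 0, 0], [-0.01, 0, 0], 20], [[0, 0, 5], [0, 0, 0], 20]]}}

```text
clock: 17.07
ee_pos: [0.4294, 0.2116, 0.1828]
orientation: [2.219, -2.22, -0.0]
ft_force: [-0.2, -1.1, -2.7]
grip_width: 0.0546
gripper_force: 64.2
```

Request:
{"name": "servo_tool", "arguments": {"deltas": [[[0, 0, 6], [0, 0, 0], 20], [[0, 0, 6], [0, 0, 0], 20], [[0, 0, 5], [0, 0, 0], 20], [[0, 0, 3], [0, 0, 0], 20], [[0, 0, 0], [0, 0, 0], 20]]}}

```text
clock: 17.48
ee_pos: [0.4294, 0.2094, 0.183]
orientation: [1.797, -2.573, 0.0]
ft_force: [0.2, 0.7, -2.8]
grip_width: 0.0546
gripper_force: 64.2
```

Request:
{"name": "servo_tool", "arguments": {"deltas": [[[0, 0, 0], [0, 0, 0], 20], [[0, 0, 0], [0, 0, 0], 20], [[0, 0, 0], [0, 0, 0], 20]]}}

```text
clock: 17.73
ee_pos: [0.43, 0.21, 0.184]
orientation: [1.801, -2.573, 0.0]
ft_force: [-0.4, -0.0, -1.8]
grip_width: 0.0548
gripper_force: 64.2
```

```bash
python3 -c "
from h import *
from bench import arm
go([.4297,.2105,.06],-20.2)
c=arm.read_camera('side');cv2.imwrite('pics/side5.png',c['frame'][:,:,::-1]);np.savez('side5.npz',**c)
b=c['frame'][80:260,180:400,::-1];cv2.imwrite('pics/c5.png',cv2.resize(b,None,fx=3,fy=3,interpolation=cv2.INTER_CUBIC))"
```

```text
pos [0.43  0.21  0.184] yaw 160.0 turn [ 0.02 -0.04  0.17] shift(tool now) [-0.0005  0.0004  0.124 ] shift(after turn) [-0.0004  0.0004  0.124 ] q [ 0.79  0.18 -0.41 -0.   -0.98 -1.14] F [-0.4 -0.  -1.8] t 17.73
```

View pics/c5.png

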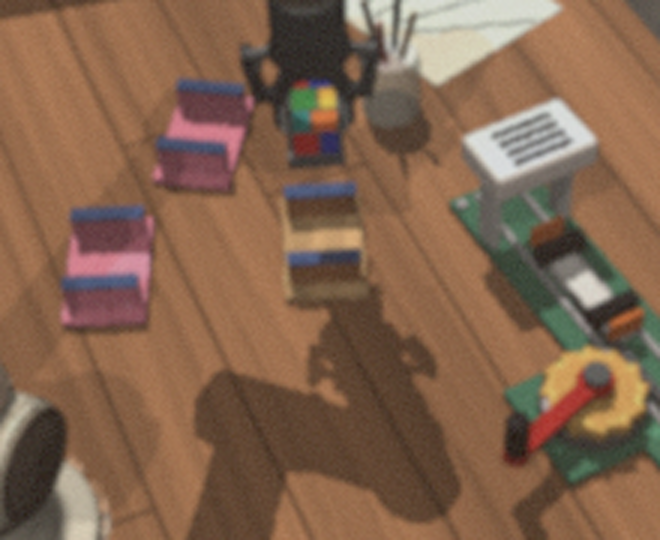

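The panel hangs over the wooden rest, lined up with it. Descend in steps; contact is expected at TCP z ≈ 0.030.

Request:
{"name": "servo_tool", "arguments": {"deltas": [[[0, 0, 0], [0, 0, 0.02], 20], [[0, 0, 0], [0, 0, 0.03], 20], [[0, 0, 0], [0, 0, 0.03], 20], [[0, 0, 0], [0, 0, 0.03], 20], [[0, 0, 0], [0, 0, 0.015], 20]]}}

```text
clock: 18.2
ee_pos: [0.4285, 0.2089, 0.0563]
orientation: [1.797, -2.57, 0.001]
ft_force: [-1.9, -0.0, -2.0]
grip_width: 0.0549
gripper_force: 64.1
```

Request:
{"name": "servo_tool", "arguments": {"deltas": [[[0, 0, 0], [0, 0, 0.012], 20], [[0, 0, 0], [0, 0, 0.006], 20], [[0, 0, 0], [0, 0, 0], 20], [[0, 0, 0], [0, 0, 0], 20], [[0, 0, 0], [0, 0, 0], 20]]}}

```text
clock: 18.62
ee_pos: [0.4308, 0.2109, 0.0422]
orientation: [-1.8, 2.572, 0.0]
ft_force: [-0.9, 0.3, -1.6]
grip_width: 0.0549
gripper_force: 64.1
```

```bash
python3 -c "
from h import *
go([.4297,.2105,.030],-20.2)"
```

```text
pos [0.4308 0.2109 0.0422] yaw 160.0 turn [-0.06  0.11  0.16] shift(tool now) [0.0008 0.0009 0.0122] shift(after turn) [0.0008 0.0009 0.0122] q [ 0.8   0.38 -0.58  0.   -0.61 -1.15] F [-0.9  0.3 -1.6] t 18.62
```

Request:
{"name": "servo_tool", "arguments": {"deltas": [[[0, 0, 0], [0, 0.001, 0.004], 20], [[0, 0, 0], [0, 0, 0.004], 20], [[0, 0, 0], [0, 0, 0], 20], [[0, 0, 0], [0, 0, 0], 20]]}}

```text
clock: 18.95
ee_pos: [0.4291, 0.2106, 0.0333]
orientation: [1.8, -2.574, 0.0]
ft_force: [0.3, 0.3, -1.8]
grip_width: 0.0549
gripper_force: 64.1
```

Request:
{"name": "servo_tool", "arguments": {"deltas": [[[0, 0, 0], [0, 0, 0.002], 20], [[0, 0, 0], [0, 0, 0], 20]]}}

```text
clock: 19.12
ee_pos: [0.4291, 0.2106, 0.0311]
orientation: [1.8, -2.574, -0.0]
ft_force: [-0.2, 0.5, -2.4]
grip_width: 0.0547
gripper_force: 64.1
```

Request:
{"name": "servo_tool", "arguments": {"deltas": [[[0, 0, 0], [0, 0, 0.002], 20], [[0, 0, 0], [0, 0, 0], 20]]}}

```text
clock: 19.28
ee_pos: [0.4294, 0.2108, 0.0299]
orientation: [-1.801, 2.574, -0.0]
ft_force: [-1.1, -0.2, 4.1]
grip_width: 0.055
gripper_force: 64.8
```

Contact as expected: the panel's weight is carried at z = 0.030. Release and withdraw.

Request:
{"name": "servo_tool", "arguments": {"deltas": [[[0, 0, 0], [0, 0, 0], 75], [[0, 0, 0], [0, 0, 0], 100], [[0, 0, 0], [0, 0, 0], 100], [[0, 0, 0], [0, 0, 0], 100], [[0, 0, 0], [0, 0, 0], 100]]}}

```text
clock: 19.7
ee_pos: [0.4292, 0.2107, 0.0293]
orientation: [-1.801, 2.574, -0.0]
ft_force: [-0.2, -0.4, 0.4]
grip_width: 0.0852
gripper_force: 0.0
```

Request:
{"name": "servo_tool", "arguments": {"deltas": [[[0, 0, 0], [0, 0, -0.01], 100], [[0, 0, 0], [0, 0, -0.02], 100], [[0, 0, 0], [0, 0, -0.03], 100], [[0, 0, 0], [0, 0, -0.035], 100], [[0, 0, 0], [0, 0, -0.035], 100]]}}

```text
clock: 20.12
ee_pos: [0.4287, 0.2102, 0.1603]
orientation: [1.8, -2.573, 0.0]
ft_force: [0.9, 0.2, -0.6]
grip_width: 0.0853
gripper_force: 0.0
```

Request:
{"name": "servo_tool", "arguments": {"deltas": [[[0, 0, 0], [0, 0, -0.035], 100], [[0, 0, 0], [0, 0, -0.03], 100], [[0, 0, 0], [0, 0, 0], 100], [[0, 0, 0], [0, 0, 0], 100], [[0, 0, 0], [0, 0, 0], 100]]}}

```text
clock: 20.53
ee_pos: [0.4286, 0.2103, 0.2236]
orientation: [1.799, -2.574, -0.001]
ft_force: [-0.2, 0.1, -0.7]
grip_width: 0.0856
gripper_force: 0.0
```

```bash
python3 sled.py 6
python3 - <<'E'
from h import *
from bench import arm
go([.4297,.2105,.2],-20.2)
c=load("sides.npz");P=cloud(c);v,u=np.mgrid[0:400,0:640]
m=(P[...,2]>.052)&(P[...,2]<.072)&(np.hypot(P[...,0]-.43,P[...,1]-.21)<.1)
pp=P[m][:,:2].astype(np.float32);print("panel",len(pp),cv2.minAreaRect(pp),np.percentile(P[m][:,2],[10,50,90]))
k=(P[...,2]>.1)&(P[...,2]<.115)&(np.hypot(P[...,0]-.478,P[...,1]+.157)<.05)
if k.any(): print("knob",k.sum(),np.median(P[k],axis=0))
b=c['frame'][80:260,180:400,::-1];cv2.imwrite('pics/c6.png',cv2.resize(b,None,fx=3,fy=3,interpolation=cv2.INTER_CUBIC))
E
```

```text
top [(24, [330.0, 137.0], np.float64(-0.0656), np.float64(-0.0707), np.float64(0.055)), (22, [281.0, 144.0], np.float64(0.0861), np.float64(0.0838), np.float64(0.057)), (4, [348.0, 142.0], np.float64(-0.1171), np.float64(-0.1215), np.float64(0.039)), (58, [349.0, 148.0], np.float64(-0.1184), np.float64(-0.1454), np.float64(0.044))]
side [(24, [362.0, 156.0], np.float64(0.081), np.float64(0.075), np.float64(0.046)), (57, [388.0, 187.0], np.float64(-0.069), np.float64(-0.0738), np.float64(0.045))]
pos [0.4284 0.2101 0.2228] yaw 159.9 turn [ 0.1  -0.16  0.13] shift(tool now) [-0.0009 -0.0011  0.0228] shift(after turn) [-0.0009 -0.001   0.0228] q [ 0.8   0.14 -0.35 -0.   -1.08 -1.15] F [ 0.3  0.2 -0.2] t 20.63
panel 507 ((0.4268132448196411, 0.20615336298942566), (0.14905977249145508, 0.0558365061879158), 70.1982650756836) [0.05314282 0.0563677  0.05992729]
knob 57 [ 0.47526993 -0.16276932  0.10751302]
```

View pics/c6.png

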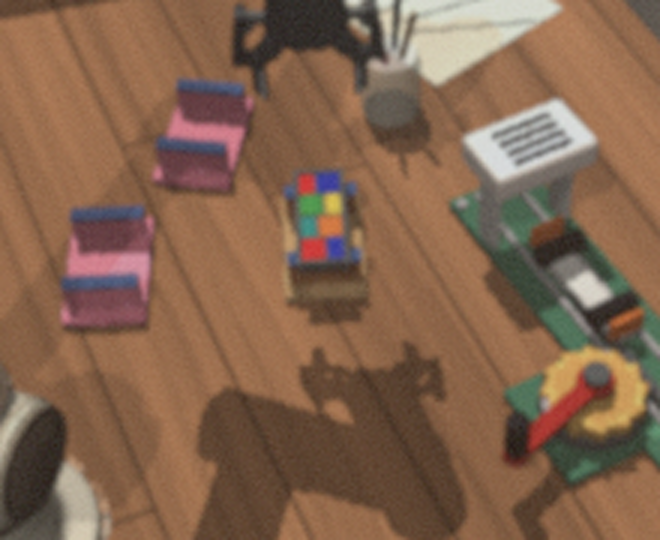

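The panel lies flat across both blue bars at crop (320,220), within about 5 mm of centre. The lever is home and the sled is at 90 mm. Handing in.

```bash
python3 -c "
from bench import arm
print(arm.job_done())"
```

```text
the job is handed in; nothing more can be done
None
```

Job handed in at about 21 s, with no verdict shown: the lever made three full strokes and is home, the sled is at about 90 mm, and the panel lies flat and released across both blue felt bars, within about 5 mm of centre by camera; the box, jar and hammer were not touched.

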